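# Set the brew valve to its second stop and start the test run

### The job

On the espresso repair bench, push the ball-knobbed valve lever away from you with a fingertip, on past the notch half-way along its slot to the second stop at the far end, and leave it there; only then press the push button on the small grey box all the way in and let it come back out. Push only, without gripping or ramming the knob; leave the other valve's crossbar lever in its place and do not disturb the loose things on the bench.

Things in the scene. Friction and masses are not known exactly. Their poses are not given: they have to be found in the camera images.
- brew_block: The brew valve, whose lever has a ball knob: fixed steel block 180 x 85 x 60 mm, slot in its black top along its x axis. Origin: centre of the underside, on the bench; x points along the slot from off to the second stop, away from the robot (turned up to 0.5 rad). Low pipe stubs: 28 mm out of the far end, 8 mm out of the sides. Both valves and the grey box stand side by side in any order.
- brew_handle (a point): Centre of the black ball knob (32 mm diameter) on top of the brew valve's lever, 110 mm above the bench, 50 mm above the block's top; it stands on a steel stalk 10 mm thick. It slides only along the block's x axis, and can be pushed from its near (-x) side.
- brew_lever (a joint): Brew lever's slide along the block's +x, m: 0 = off (near end, here at the start), 0.040 = first notch (block centre), 0.080 = second stop (far end; hard stop 0.081). A sprung detent holds it within about 4 mm of one of the three: some 6 N push it out of off, and again out of the notch; once past 0.022, and again past 0.063, it jumps by itself into the next, some 18 mm ahead of the pushing finger.
- steam_block: The steam valve: a block like the brew valve, same size, axes and slot, but its lever has a crossbar handle. Fixed; leave alone.
- steam_handle (a point): Centre of the crossbar (66 mm long across the slot, 18 mm thick, black) on the steam valve's lever, 110 mm above the bench. Leave it at off.
- steam_lever (a joint): Slide of the steam lever, same values as the brew lever; at 0 (off) and to stay there.
- start_top (a point): Centre of the upper face of the round black push button (36 mm diameter) on the fixed grey box (100 x 80 x 50 mm); 72 mm above the bench; pressed straight down. The box turns with up to 0.5 rad of yaw; the button is central on it.
- start (a joint): Button travel, m: 0 = out, 0.006 = fully in (about 5 N); springs back when released.
- portafilter: Loose bystander: coffee filter holder, steel head 68 mm wide and 50 mm high (origin under the head) with a black handle to its -y, 175 mm from the origin. Lies beyond the blocks.
- tamper: Loose bystander: steel tamper, 58 mm across, 88 mm tall, stands upright beyond the blocks. Origin: centre of its underside.
- screwdriver: Loose bystander: screwdriver 200 mm long, 26 mm thick, lies beyond the blocks on the robot's right. Origin: under its middle; its x axis points to the tip.
- parts_bin: Loose bystander: empty yellow plastic bin 120 x 90 x 50 mm, beyond the blocks on the robot's left. Origin: centre of its underside.

How it is judged:
By the outcome, as a careful person would: the job done as asked, in the order asked, and still so for the second after the job is handed in, with the robot touching nothing.
It also fails if it takes over 45 s, if anything falls off the work surface, if the arm or the gripper's body presses on something with over 40 N, if the wrist force passes 120 N, or if a joint passes its speed limit or range.

### The arm

A 6-joint arm with a two-finger parallel gripper is mounted at the origin on the work surface. World frame = base frame: x ahead of the robot, y to its left, z up, the work surface at z = 0. Lengths are in m, angles in rad, forces in N, time in s.
With the tool pointing down it reaches from about 0.25 to 0.725 m from the base axis. Payload 4 kg.
Tool frame: the origin (TCP) lies midway between the tips of the shut fingers; the grasp point (between the pads) lies 19 mm behind it (bot.grip_point_offset is the distance from the TCP to the grasp point, in m); z points along the fingers, y is the line along which they close (so a half turn about z gives the same grasp; the last joint's range is limited). The gripper opens to 85 mm and grips with 20 to 120 N. Pads are 22 mm wide; open, the fingers measure 114 mm over their backs; the gripper's body (76 mm by 85 mm) begins 54 mm behind the grasp point. The pads swing forward as they close: fully open they stand 13 mm farther back than shut.
Start: joints at [-1.33, 0.241, 0.005, 1.335, 0, 1.571], TCP at [0.119, -0.486, 0.231] pointing down, gripper open.
Joint ranges: [-2.72, 2.72], [-1.05, 1.87], [-1.09, 1.28], [-1.99, 2.15], [-1.42, 1.44], [-3.14, 3.14]. Speed limits (rad/s): [2.79, 2.79, 3.14, 3.14, 3.14, 3.14].

### API

Orientations are given as a 3x3 rotation matrix whose columns are the frame's x, y, z axes.
In Python, from workcell import bot gives the robot as it stands. The module is installed in compiled form; this text tells all that it offers.
- The arm moves only by the tool servo_tool, never from a script. Its argument "moves" is a list of rows, each a list of 7 numbers: the shift along the tool's x, y, z in units of 50 mm (1.0 is 50 mm), then the turn, a rotation vector about the tool's x, y, z in rad, then the finger opening in mm, from 0 to 85.4. A call has 1 to 10 rows; each row is the pose to reach, as a shift and turn from the pose commanded when the call began, along the tool's axes at that moment; what a row does not reach only later rows make up. A row lasts 1/8 s, in which the tool goes at most 62.5 mm and 10.7 degrees, less where a joint would pass 70% of its speed; a pose out of reach is approached as far as the arm can. A call with a gripper value outside its range is refused whole. The fingers move at their own pace and stop on an object; "grip_force" is the grip in N (left out, the last holds). Time passes only in rows, so rows that repeat a pose let the fingers close. It gives the time, the measured TCP pose, the force, the opening and the grip force at its end, in the units of the state.
- bot.read_state(): the state, without advancing time (a new reading comes with each control period).
- bot.grab_frame(name): name is "scene" or "top" or "wrist"; returns the picture (384x512x3 uint8, blue, green, red); there is no depth.
- bot.calibration(name): a dict with "mtx" (3x3 intrinsics, pixels), "rvec" (rotation vector, rad) and "tvec" (3), from world to camera coordinates, as OpenCV has them. Camera axes: x right, y down, z forward; pixel columns grow to the right and rows downward; lengths in m; the calibration is good to about 2 mm. A picture is of the moment at which its call begins: read the wrist's pose just before it. calibration takes no time and is no camera call; for the wrist camera it gives the pose at the moment of the call.
- bot.sign_off(): hands the job in; it is judged then, once.
The state is a dict: "t": time; "joint_positions": joint angles; "qvel": joint speeds; "tau": joint torques, N m; "ee_pos": TCP position; "orientation": TCP orientation; "contact_force": force on the tool from outside, world axes, zero at the start; "wrist_torque": the same for the moment, N m; "grip_width": opening from 0.0 (shut) to 1.0 (fully open); "grip_force": force on a finger pad.
Only numpy, scipy, OpenCV 4.12 (cv2) and the standard library are available. Lean on these libraries where they do the work, as an engineer would, in place of code of your own. Each camera call takes 0.05 s, during which the arm holds its last target. There are 200 camera calls.

## Working session

There is one attempt and no reset: what is moved stays moved. The work goes in short steps, Python scripts to look and compute and a tool call to move; the robot and the scene stay as the last step left them, time stands still between calls to the robot, and variables do not carry over. Pictures are saved under pics/ and viewed, at most 10 in all, crops included, and the job is handed in when it is done.

Besides the shell and the picture viewer there is one more tool, called after "Request:" as name(argument=value, ...), one argument or row to a line, values as JSON. servo_tool: Moves the arm, as the interface text tells. Its arguments: {"type":"object","properties":{"moves":{"type":"array"},"grip_force":{"type":"number"}},"required":["moves"]}

```bash
mkdir -p pics; python3 - <<'E'
from workcell import bot
import cv2,numpy as np
s=bot.read_state();print(s['t'],s['ee_pos'],s['orientation'])
for n in("scene","top"):
    cv2.imwrite(f"pics/{n}0.png",bot.grab_frame(n))
    c=bot.calibration(n);R=cv2.Rodrigues(np.array(c['rvec'],float))[0];print(n,-R.T@np.ravel(c['tvec']),c['mtx'])
E
```

```text
0.0 [ 0.11908433 -0.48494424  0.2303823 ] [[ 9.71148322e-01  2.38475677e-01 -5.37467000e-04]
 [ 2.38476282e-01 -9.71146028e-01  2.11051281e-03]
 [-1.86529702e-05 -2.17779410e-03 -9.99997628e-01]]
scene [1.2166306  0.58374022 0.78748158] [[390.330809     0.         252.66836415]
 [  0.         390.330809   186.41611149]
 [  0.           0.           1.        ]]
top [ 0.46475117 -0.02362231  1.17371332] [[423.58382796   0.         247.21090325]
 [  0.         423.58382796 190.65066873]
 [  0.           0.           1.        ]]
```

View pics/scene0.png

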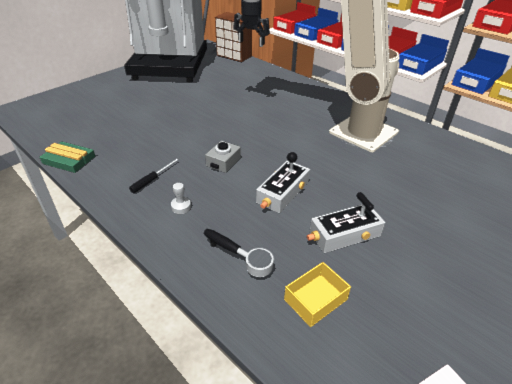

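View pics/top0.png

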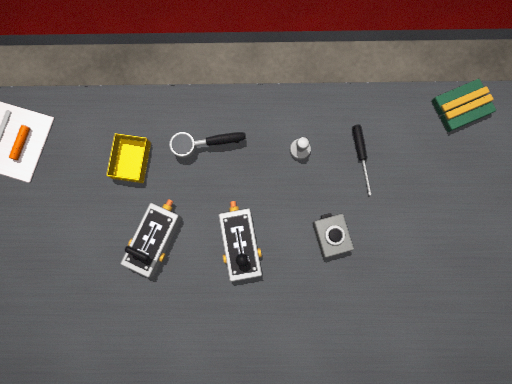

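The scene view shows the ball knob at (292,157) and the button at (224,146). In the top view the knob is at (242,261), the brew block at about (240,245), the button at (335,235) and the crossbar valve at (150,240).

```bash
cat >h.py <<'E'
from workcell import bot
import cv2,numpy as np
def ray(n,px,c=None):
    c=c or bot.calibration(n);R=cv2.Rodrigues(np.array(c['rvec'],float))[0]
    p=cv2.undistortPoints(np.array([[px]],float),np.array(c['mtx']),None)[0,0]
    return -R.T@np.ravel(c['tvec']),R.T@np.array([*p,1])
def plane(n,px,z,c=None):
    o,d=ray(n,px,c);return o+d*(z-o[2])/d[2]
E
python3 - <<'E'
from h import *
im=cv2.imread('pics/top0.png');hsv=cv2.cvtColor(im,cv2.COLOR_BGR2HSV)
# brew block top outline: light grey
m=((hsv[...,2]>150)&(hsv[...,1]<60)).astype(np.uint8);m[:, :205]=0;m[:,275:]=0;m[:200]=0;m[290:]=0
pts=cv2.findNonZero(m);r=cv2.minAreaRect(pts);b=cv2.boxPoints(r)
print('brew rect',r);P=np.array([plane('top',q,.06) for q in b]);print(P.round(4),P.mean(0))
for i in range(4):
    e=P[(i+1)%4]-P[i];print(np.linalg.norm(e).round(4),np.arctan2(e[1],e[0]).round(3))
# knob / button black blobs
g=im.max(2)
for nm,(x0,x1,y0,y1),z,t in(('knob',(230,255,252,272),.11,28),('button',(322,348,222,248),.072,60)):
    w=(g[y0:y1,x0:x1]<t).astype(np.uint8);w=cv2.morphologyEx(w,cv2.MORPH_OPEN,np.ones((5,5)))
    k,l,st,ce=cv2.connectedComponentsWithStats(w);i=1+np.argmax(st[1:,4]);c=ce[i]+[x0,y0]
    print(nm,c,st[i],plane('top',c,z).round(4))
print('scene knob',plane('scene',(292,157),.11),'button',plane('scene',(224,146),.072))
for q in((213,210),(310,227)):pass
a=im[195:295,190:380];cv2.imwrite('pics/crop1.png',cv2.resize(a,None,fx=4,fy=4,interpolation=cv2.INTER_CUBIC))
E
```

```text
brew rect ((239.66445922851562, 244.26510620117188), (68.41349029541016, 32.034427642822266), 79.99201965332031)
[[ 0.5639  0.0674  0.06  ]
 [ 0.578  -0.0159  0.06  ]
 [ 0.4031 -0.0454  0.06  ]
 [ 0.3894  0.0361  0.06  ]] [0.48359727 0.01057917 0.06      ]
0.0845 -1.403
0.1774 -2.975
0.0826 1.737
0.1772 0.178Traceback (most recent call last):
  File "<stdin>", line 13, in <module>
    return _wrapfunc(a, 'argmax', axis=axis, out=out, **kwds)
    return bound(*args, **kwds)
ValueError: attempt to get argmax of an empty sequence
```

```bash
python3 - <<'E'
from h import *
im=cv2.imread('pics/top0.png')
g=im.max(2);print(g[252:272:3,232:254:3]);print(g[225:247:2,324:346:2])
print('knob',plane('top',(242,261),.11),plane('scene',(292,157),.11))
w=(g[222:250,320:350]<60).astype(np.uint8)
k,l,st,ce=cv2.connectedComponentsWithStats(w)
for i in range(1,k):
    if st[i,4]>20:print(st[i],ce[i]+[320,222],plane('top',ce[i]+[320,222],.072))
print('button scene',plane('scene',(224,146),.072))
a=im[195:295,190:380];cv2.imwrite('pics/crop1.png',cv2.resize(a,None,fx=4,fy=4,interpolation=cv2.INTER_CUBIC))
E
```

```text
[[ 67  63 118  47  66  62  63  72]
 [ 67  66  30  36  35  56  65  63]
 [ 63  59  35  67  36  90  66  64]
 [ 65  60  33  38  36  31  62  60]
 [ 64  63  26  29  28  25  41  65]
 [ 60  65  58  27  32  33  44 167]
 [ 64  94  63  33  33  30  63  92]]
[[173 175 173 168 195 195 197 148 171 166 168]
 [173 172 164 229 230 228 229 228 202 167 165]
 [174 160 230 214 101  69  57 102 225 209 167]
 [166 218 219  53  64  62  58  54  72 221 179]
 [159 233 165  68  66  57  58  54  52 160 203]
 [160 230 120  66  62  58  55  53  54 141 199]
 [155 226 206  58  59  56  53  54  49 149 202]
 [170 161 225  58  52  54  53  51  74 222 172]
 [169 145 198 223 139  46  53  87 216 174 167]
 [169 168  96 167 223 218 216 217 152 165 165]
 [170 170 168 161 102 117 113 124 161 166 167]]
knob [0.44061171 0.00325495 0.11      ] [0.44234007 0.00430177 0.11      ]
[ 9  7 13 13 91] [335.47252747 235.92307692] [ 0.50220782 -0.23738023  0.072     ]
button scene [ 0.50820733 -0.22710836  0.072     ]
```

View pics/crop1.png

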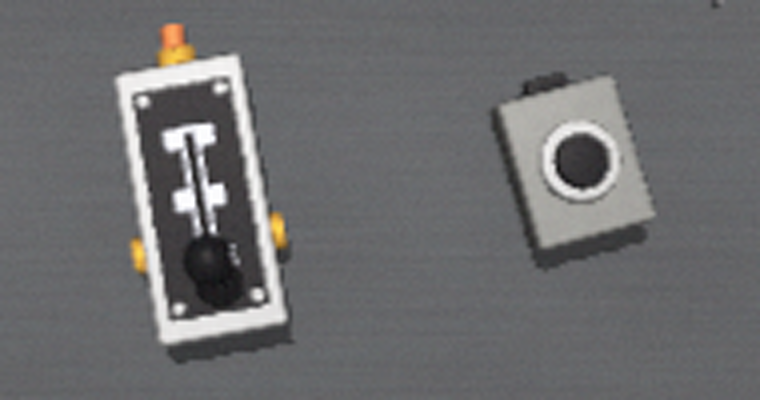

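The crop shows the knob at the near end of the slot (frame pixel ≈(242,260)) and the button centre at ≈(335.5,235).

Request:
servo_tool(
  moves=[
    [1.0, -1.1, 0, 0, 0, 0.07, 0],
    [2, -2.2, 0, 0, 0, 0.07, 0],
    [3, -3.3, 0, 0, 0, 0.07, 0],
    [3.9, -4.3, 0, 0, 0, 0.07, 0],
    [4.8, -5.3, 0, 0, 0, 0.07, 0],
    [5.6, -6.2, 0, 0, 0, 0.07, 0],
    [6.4, -7.1, 0, 0, 0, 0.07, 0],
    [7.0, -7.7, 0, 0, 0, 0.07, 0],
    [7.24, -8.03, 0, 0, 0, 0.07, 0],
    [7.24, -8.03, 0, 0, 0, 0.07, 0],
  ],
)

```text
t: 1.35
ee_pos: [0.3756, -0.0072, 0.2309]
orientation: [[0.984, 0.176, -0.001], [0.176, -0.984, 0.0], [-0.001, -0.0, -1.0]]
contact_force: [0.3, 0.1, -0.1]
grip_width: 0.002
grip_force: 0.0
```

Request:
servo_tool(
  moves=[
    [0, 0.02, 0.7, 0, 0, 0, 0],
    [0, 0.02, 1.4, 0, 0, 0, 0],
    [0, 0.02, 2.1, 0, 0, 0, 0],
    [0, 0.02, 2.5, 0, 0, 0, 0],
    [0, 0.02, 2.66, 0, 0, 0, 0],
    [0.2, 0.02, 2.66, 0, 0, 0, 0],
    [0.4, 0.02, 2.66, 0, 0, 0, 0],
    [0.5, 0.02, 2.66, 0, 0, 0, 0],
  ],
)

```text
t: 2.35
ee_pos: [0.4018, -0.006, 0.0992]
orientation: [[0.985, 0.17, 0.003], [0.17, -0.985, -0.0], [0.003, 0.0, -1.0]]
contact_force: [0.1, -0.0, 0.9]
grip_width: -0.001
grip_force: 0.0
```

```bash
python3 - <<'E'
from h import *
a=bot.grab_frame('wrist');b=bot.grab_frame('scene')[90:250,190:410]
b=cv2.resize(b,(528,384),interpolation=cv2.INTER_CUBIC)
cv2.imwrite('pics/w2.png',cv2.resize(np.hstack([a[:, :],b]),(800,296)))
print(bot.read_state()['ee_pos'])
E
```

```text
[ 0.40117356 -0.00594129  0.09884383]
```

View pics/w2.png

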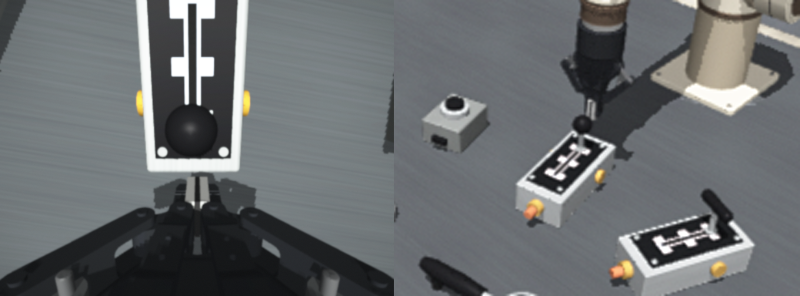

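The wrist view shows the fingers (x≈198) sitting about 4 mm right of the knob and block axis (x≈192). I'll shift about 3.5 mm to tool -y, then push.

Request:
servo_tool(
  moves=[
    [0.1, -0.07, 0, 0, 0, 0, 0],
    [0.2, -0.07, 0, 0, 0, 0, 0],
    [0.27, -0.07, 0, 0, 0, 0, 0],
    [0.34, -0.07, 0, 0, 0, 0, 0],
    [0.4, -0.07, 0, 0, 0, 0, 0],
    [0.46, -0.07, 0, 0, 0, 0, 0],
    [0.52, -0.07, 0, 0, 0, 0, 0],
    [0.56, -0.07, 0, 0, 0, 0, 0],
  ],
)

```text
t: 3.45
ee_pos: [0.4249, 0.0019, 0.0979]
orientation: [[0.985, 0.17, -0.004], [0.17, -0.985, -0.001], [-0.004, -0.0, -1.0]]
contact_force: [-5.3, -0.6, 3.6]
grip_width: 0.001
grip_force: 2.4
```

Request:
servo_tool(
  moves=[
    [0.06, 0, 0, 0, 0, 0, 0],
    [0.12, 0, 0, 0, 0, 0, 0],
    [0.18, 0, 0, 0, 0, 0, 0],
    [0.24, 0, 0, 0, 0, 0, 0],
    [0.3, 0, 0, 0, 0, 0, 0],
    [0.36, 0, 0, 0, 0, 0, 0],
    [0.42, 0, 0, 0, 0, 0, 0],
    [0.48, 0, 0, 0, 0, 0, 0],
  ],
)

```text
t: 4.45
ee_pos: [0.4509, 0.0063, 0.0984]
orientation: [[0.985, 0.17, 0.0], [0.17, -0.985, 0.0], [0.0, -0.0, -1.0]]
contact_force: [-0.4, -0.7, -0.1]
grip_width: -0.005
grip_force: 0.0
```

Request:
servo_tool(
  moves=[
    [0.06, 0, 0, 0, 0, 0, 0],
    [0.12, 0, 0, 0, 0, 0, 0],
    [0.18, 0, 0, 0, 0, 0, 0],
    [0.24, 0, 0, 0, 0, 0, 0],
    [0.3, 0, 0, 0, 0, 0, 0],
    [0.36, 0, 0, 0, 0, 0, 0],
    [0.42, 0, 0, 0, 0, 0, 0],
    [0.48, 0, 0, 0, 0, 0, 0],
  ],
)

```text
t: 5.45
ee_pos: [0.4739, 0.0103, 0.098]
orientation: [[0.985, 0.17, -0.001], [0.17, -0.985, -0.0], [-0.001, -0.0, -1.0]]
contact_force: [-2.7, 0.2, 0.1]
grip_width: 0.002
grip_force: 1.3
```

```bash
python3 - <<'E'
from h import *
a=bot.grab_frame('wrist');b=bot.grab_frame('scene')[90:250,190:410]
b=cv2.resize(b,(528,384),interpolation=cv2.INTER_CUBIC)
cv2.imwrite('pics/w3.png',cv2.resize(np.hstack([a[:, :],b]),(800,296)))
s=bot.read_state();print(s['ee_pos'],s['contact_force'])
E
```

```text
[0.47461509 0.01041149 0.09807262] [-1.3408606  -0.54742283 -1.04528235]
```

View pics/w3.png

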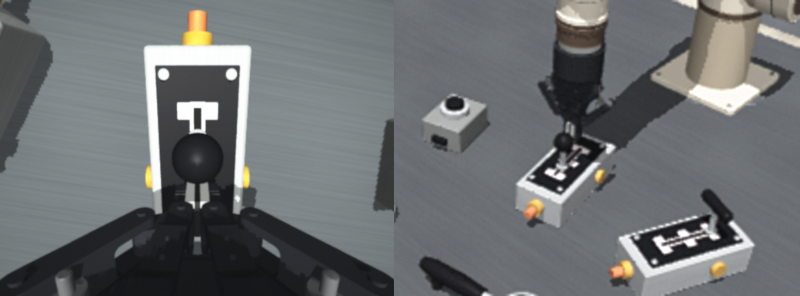

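The knob is now centred on the fingers at (197,158), at or just past the notch. I'll carry on.

Request:
servo_tool(
  moves=[
    [0.06, 0, 0, 0, 0, 0, 0],
    [0.12, 0, 0, 0, 0, 0, 0],
    [0.18, 0, 0, 0, 0, 0, 0],
    [0.23, 0, 0, 0, 0, 0, 0],
    [0.28, 0, 0, 0, 0, 0, 0],
    [0.32, 0, 0, 0, 0, 0, 0],
    [0.35, 0, 0, 0, 0, 0, 0],
    [0.38, 0, 0, 0, 0, 0, 0],
    [0.38, 0, 0, 0, 0, 0, 0],
  ],
)

```text
t: 6.68
ee_pos: [0.4929, 0.0135, 0.0983]
orientation: [[0.985, 0.17, 0.0], [0.17, -0.985, -0.0], [0.0, 0.0, -1.0]]
contact_force: [0.5, -0.1, -0.4]
grip_width: 0.001
grip_force: 0.0
```

```bash
python3 - <<'E'
from h import *
a=bot.grab_frame('wrist');b=bot.grab_frame('scene')[90:250,190:410]
b=cv2.resize(b,(528,384),interpolation=cv2.INTER_CUBIC)
cv2.imwrite('pics/w4.png',cv2.resize(np.hstack([a[:, :],b]),(800,296)))
s=bot.read_state();print(s['ee_pos'],s['contact_force'])
E
```

```text
[0.49281506 0.01351126 0.09827758] [0.60489452 0.87910723 0.19025119]
```

View pics/w4.png

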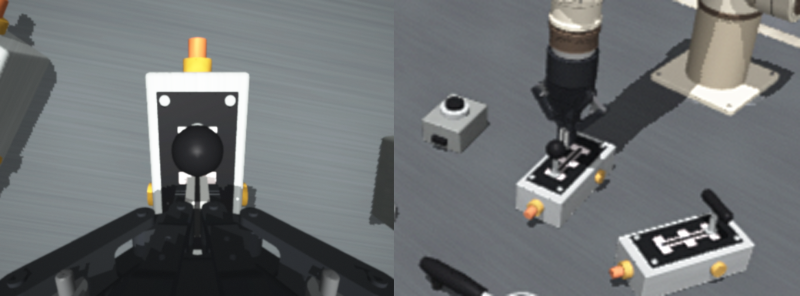

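The force is gone and the knob has moved ahead of the fingertip (now at (197,150), near the far cross-mark). I'll back away, rise, and confirm from above.

Request:
servo_tool(
  moves=[
    [-0.3, 0, 0, 0, 0, 0, 0],
    [-0.8, 0, 0, 0, 0, 0, 0],
    [-1.2, 0, 0, 0, 0, 0, 0],
    [-1.6, 0, -0.3, 0, 0, 0, 0],
    [-2, 0, -1.0, 0, 0, 0, 0],
    [-2.2, 0.5, -1.6, 0, 0, 0, 0],
    [-2.2, 1.5, -1.7, 0, 0, 0, 0],
    [-2.2, 2.5, -1.7, 0, 0, 0, 0],
    [-2.2, 3.4, -1.7, 0, 0, 0, 0],
    [-2.2, 3.6, -1.7, 0, 0, 0, 0],
  ],
)

```text
t: 8.02
ee_pos: [0.4153, -0.1848, 0.1833]
orientation: [[0.986, 0.166, 0.0], [0.166, -0.986, -0.0], [0.0, 0.0, -1.0]]
contact_force: [0.0, 0.2, -0.6]
grip_width: -0.003
grip_force: 0.0
```

```bash
python3 - <<'E'
from h import *
im=bot.grab_frame('top')
a=im[195:295,190:380];a=cv2.resize(a,None,fx=4,fy=4,interpolation=cv2.INTER_CUBIC)
cv2.imwrite('pics/c5.png',a)
c=np.array([.4836,.0106]);u=np.array([np.cos(.172),np.sin(.172)])
for s in(0,.04,.08):
    p=np.array([*(c+u*(s-.04)),.11]);k=bot.calibration('top')
    q=cv2.projectPoints(p[None],np.array(k['rvec'],float),np.array(k['tvec'],float),np.array(k['mtx']),None)[0].ravel();print(s,q,(q-[190,195])*4)
s=bot.read_state();p=s['ee_pos'];R=np.array(s['orientation']);print(p,'to button (units)',R.T@(np.array([.503,-.237,.10])-p)/.05)
E
```

```text
0 [241.79251077 259.53872967] [207.17004306 258.15491868]
0.04 [238.97879892 243.54310123] [195.91519567 194.17240493]
0.08 [236.19504712 227.71779222] [184.78018846 130.87116886]
[ 0.41522623 -0.18458338  0.1831824 ] to button (units) [1.5557417  1.32583551 1.66440591]
```

View pics/c5.png

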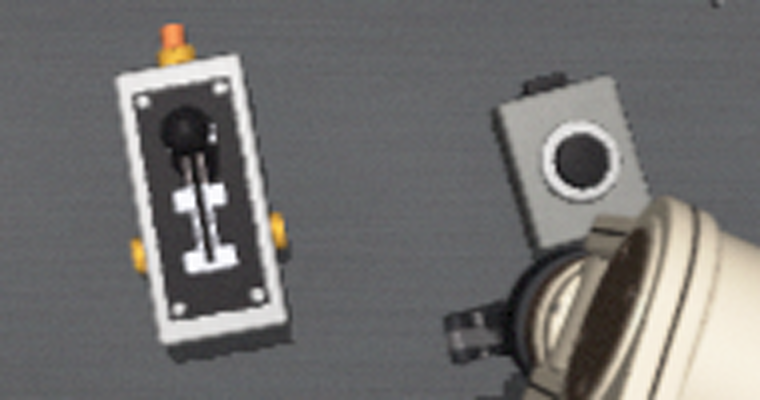

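The knob sits at crop (184,130), which matches the 0.080 prediction of (184.8,130.9), so the lever is at the second stop. Next is the button.

Request:
servo_tool(
  moves=[
    [0.5, 0.4, 0.1, 0, 0, 0, 0],
    [1.0, 0.85, 0.5, 0, 0, 0, 0],
    [1.4, 1.2, 1.0, 0, 0, 0, 0],
    [1.55, 1.32, 1.4, 0, 0, 0, 0],
    [1.55, 1.32, 1.66, 0, 0, 0, 0],
    [1.55, 1.32, 1.85, 0, 0, 0, 0],
    [1.55, 1.32, 2.0, 0, 0, 0, 0],
    [1.55, 1.32, 2.1, 0, 0, 0, 0],
    [1.55, 1.32, 2.1, 0, 0, 0, 0],
  ],
)

```text
t: 9.2
ee_pos: [0.5025, -0.2343, 0.0784]
orientation: [[0.985, 0.17, -0.0], [0.17, -0.985, 0.0], [-0.0, -0.0, -1.0]]
contact_force: [-0.1, 0.2, 0.2]
grip_width: 0.002
grip_force: 0.0
```

```bash
python3 - <<'E'
from h import *
a=bot.grab_frame('wrist');b=bot.grab_frame('scene')[90:210,170:335]
b=cv2.resize(b,(528,384),interpolation=cv2.INTER_CUBIC)
cv2.imwrite('pics/w6.png',cv2.resize(np.hstack([a,b]),(800,296)))
s=bot.read_state();print(s['ee_pos'],s['contact_force'])
E
```

```text
[ 0.50287778 -0.23460561  0.07878396] [ 0.40664082 -0.01590038  0.11112851]
```

View pics/w6.png

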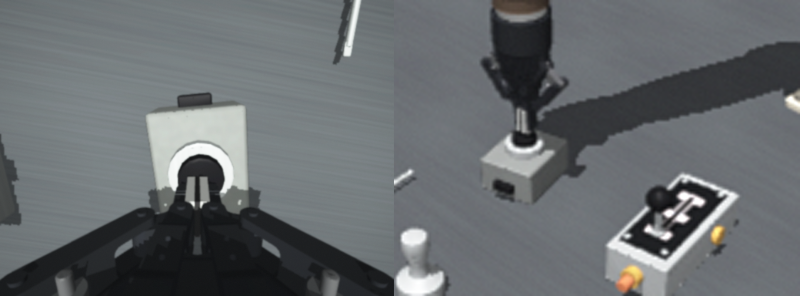

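The fingertips are over the black button, about 2 mm off centre. Pressing now.

Request:
servo_tool(
  moves=[
    [0, -0.03, 0.06, 0, 0, 0, 0],
    [0, -0.03, 0.12, 0, 0, 0, 0],
    [0, -0.03, 0.18, 0, 0, 0, 0],
    [0, -0.03, 0.22, 0, 0, 0, 0],
    [0, -0.03, 0.26, 0, 0, 0, 0],
    [0, -0.03, 0.28, 0, 0, 0, 0],
    [0, -0.03, 0.29, 0, 0, 0, 0],
    [0, -0.03, 0.29, 0, 0, 0, 0],
  ],
)

```text
t: 10.3
ee_pos: [0.5025, -0.2329, 0.0659]
orientation: [[0.985, 0.17, 0.001], [0.17, -0.985, -0.0], [0.001, 0.001, -1.0]]
contact_force: [-4.9, 3.2, 14.1]
grip_width: -0.003
grip_force: 7.4
```

Request:
servo_tool(
  moves=[
    [0, 0, 0.03, 0, 0, 0, 0],
    [0, 0, 0.03, 0, 0, 0, 0],
  ],
)

```text
t: 10.55
ee_pos: [0.5026, -0.233, 0.0658]
orientation: [[0.985, 0.17, 0.002], [0.17, -0.985, -0.001], [0.002, 0.001, -1.0]]
contact_force: [-6.7, 3.5, 22.6]
grip_width: -0.001
grip_force: 11.3
```

Request:
servo_tool(
  moves=[
    [0, 0, -0.15, 0, 0, 0, 0],
    [0, 0, -0.4, 0, 0, 0, 0],
    [0, 0, -1, 0, 0, 0, 0],
    [0, 0, -1.8, 0, 0, 0, 0],
    [-1, 0, -2.5, 0, 0, 0, 0],
    [-2, 0, -3, 0, 0, 0, 0],
    [-3, 0, -3, 0, 0, 0, 0],
    [-3, 0, -3, 0, 0, 0, 0],
  ],
)

```text
t: 11.55
ee_pos: [0.3518, -0.2585, 0.2128]
orientation: [[0.986, 0.166, -0.001], [0.166, -0.986, -0.0], [-0.001, -0.0, -1.0]]
contact_force: [-0.1, -0.5, 0.4]
grip_width: -0.008
grip_force: 0.0
```

```bash
python3 - <<'E'
from h import *
b=bot.grab_frame('scene')[90:290,120:400]
cv2.imwrite('pics/e.png',cv2.resize(b,(784,560),interpolation=cv2.INTER_CUBIC))
E
```

```text
(no output)
```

View pics/e.png

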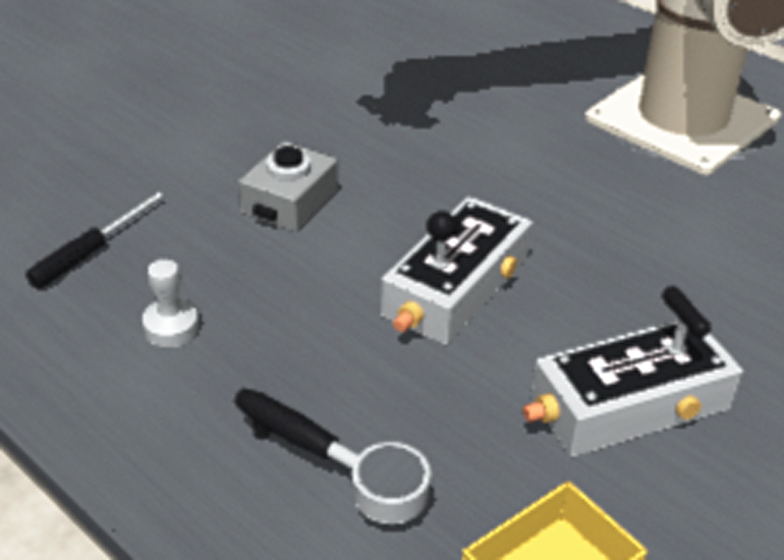

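The ball lever (440,225) is at the far stop and the button (288,157) is back out. The crossbar is still at off, and the loose things in view look undisturbed.

```bash
python3 -c "
from workcell import bot
print(bot.sign_off())"
```

```text
the job is handed in; nothing more can be done
None
```

The brew lever is at its second stop, the button was then pressed fully in and came back out, the steam lever and the loose things looked undisturbed in the last picture, and the job was handed in at about 12 s; no verdict came back.

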